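# Swap the tape roll on the workshop turntable

## Robot

A 6-joint arm with a two-finger parallel gripper is mounted at the origin on the work surface. World frame = base frame: x ahead of the robot, y to its left, z up, the work surface at z = 0. Lengths are in m, angles in degrees, forces in N, time in s.
With the tool pointing down it reaches from about 0.4 to 0.825 m from the base axis. Payload 7 kg.
Tool frame: the origin (TCP) lies midway between the tips of the shut fingers; the grasp point (between the pads) lies 19 mm behind it; z points along the fingers, y is the line along which they close (so a half turn about z gives the same grasp; the last joint's range is limited). The gripper opens to 88 mm and grips with 3 to 60 N. Pads are 19 mm wide; open, the fingers measure 130 mm over their backs; the gripper's body (78 mm by 193 mm) begins 47 mm behind the grasp point.
Start: joints at [-48.065, 20.546, 0.682, 0, -70.136, -16.507], TCP at [0.29, -0.61, 0.227] pointing down, gripper open.
Joint ranges: [-176.03, 176.03], [-82.01, 121.73], [-58.28, 71.71], [-173.87, 95.51], [-174.79, -0.11], [-173.66, 173.66]. Speed limits (degrees/s): [136.94, 136.94, 172.46, 180, 180, 180].

## Interface

Orientations are given as [roll, pitch, yaw] about the fixed x, y, z axes, in that order (R = Rz(yaw) Ry(pitch) Rx(roll)).
In Python, from plant import ctrl gives the robot as it stands. The module is installed in compiled form; this text tells all that it offers.
- The arm moves only by the tool play_rows, never from a script. Its argument "commands" is a list that holds one entry, the list of rows, each a list of 7 numbers: the turn, a rotation vector about the tool's x, y, z in rad, then the shift along the tool's x, y, z in cm, then the finger opening in cm, from 0 to 8.76. In form: [[[ax, ay, az, x, y, z, grip], ...]]. A call has 1 to 8 rows; each row is the pose to reach, as a shift and turn from the pose commanded when the call began, along the tool's axes at that moment; what a row does not reach only later rows make up. A row lasts 1/12 s, in which the tool goes at most 41.7 mm and 7.16 degrees, less where a joint would pass 70% of its speed; a pose out of reach is approached as far as the arm can. A call with a gripper value outside its range is refused whole. The fingers move at their own pace and stop on an object; the grip force is fixed at half the most. Time passes only in rows, so rows that repeat a pose let the fingers close. It gives the time, the measured TCP pose, the force, the opening and the grip force at its end, in the units of the state.
- ctrl.get_obs(): the state, without advancing time (a new reading comes with each control period).
- ctrl.snapshot(name): name is "scene" or "top" or "wrist"; returns a dict with "color" (480x640x3 uint8, red, green, blue), "camera_matrix" (3x3 intrinsics, pixels), "origin" and "rotation" of the camera in the world; the wrist camera has in their place "hand_eye" (4x4, takes a point from camera to tool coordinates, whose origin is the TCP and whose axes are the flange's). Camera axes: x right, y down, z forward; pixel columns grow to the right and rows downward; lengths in m; the calibration is good to about 2 mm. A picture is of the moment at which its call begins: read the wrist's pose just before it. There is no depth.
- ctrl.close_job(): hands the job in; it is judged then, once.
Trained networks look in a picture, given as the dict that the camera call returned (one of the last four; its "shot" number tells which), for a name from the list of things; names that differ only in an ending like _2 or _b are one class to them, and where a whole thing is asked for, a point or a joint stands for the part that bears it (a point fixed in the world has none). Each returns a list of dicts, best first, with "conf" (0 to 1); they miss things now and then, are a little off and sometimes report something else, mostly with a low value. They report only what shows in the picture. A call takes as long as a camera call. They do not tell look-alikes from the thing itself.
- ctrl.find_in(picture, name): "bbox" ([left, top, width, height] in pixels, round what is visible of it).
The state is a dict: "clock": time; "joint_pos": joint angles; "qvel": joint speeds; "tau": joint torques, N m; "tool_pos": TCP position; "orientation": TCP orientation; "force": force on the tool from outside, world axes, zero at the start; "moment": the same for the moment, N m; "opening": finger opening in m; "gripper_force": force on a finger pad.
Only numpy, scipy, OpenCV 4.12 (cv2) and the standard library are available. Lean on these libraries where they do the work, as an engineer would, in place of code of your own. Each camera call takes 0.05 s, during which the arm holds its last target. There are 200 camera calls.

## Task

Swap the two: take the empty white core off the spindle in the middle of the blue turntable and put the new yellow tape roll from the clear box onto that spindle, upright and fully home on the plate, and leave the empty core standing upright on the floor of the clear box. Lower both gently instead of letting them fall, and leave the oil bottle, front light and box lid where they are; the box holds only one of the two at a time, and the cork coaster is a free spot to park one meanwhile.

Things in the scene. Friction and masses are not known exactly. Their poses are not given: they have to be found in the camera images.
- full_roll: New tape roll: white plastic core with rigid yellow tape wound on it. Origin at the centre of its underside, z along its axis, up. Bottom flange 80 mm diameter, 5 mm thick; yellow tape 74 mm diameter from 5 to 48 mm height; above it the bare core tube, 40 mm outer diameter, sticks up to 88 mm (grip it there). Through bore 25 mm diameter. About 0.26 kg. Starts upright on the floor of the clear box.
- empty_core: Empty core, white plastic, the same core without tape: bottom flange 80 mm diameter and 5 mm thick, tube 40 mm outer diameter up to 88 mm height, through bore 25 mm diameter. Origin at the centre of its underside, z along its axis, up. About 0.09 kg. Starts fully home on the turntable spindle.
- spindle_foot (a point): Foot of the upright aluminium spindle, on its axis, at the top face of the turntable's plate (30 mm above the shelf); z up. The spindle is at the centre of the turntable, 20 mm in diameter, 95 mm tall above the plate, its last 17 mm a cone tapering to 8 mm. A core home on it has its origin at this point. The turntable does not move sideways.
- turntable (a joint): Angle of the blue plate (240 mm diameter, top 30 mm above the shelf) about its vertical axis, rad; it turns freely with light friction and carries the spindle and both racks. Its angle does not matter.
- lever_rack (a point): Top centre (190 mm above the shelf) of the blue rack with three black upright tyre levers, fixed on the turntable plate with its centre 84 mm from the spindle axis: 30 mm radially, 44 mm across, a tall obstacle.
- hex_rack (a point): Top centre (190 mm above the shelf) of the grey rack with upright hex keys, fixed on the turntable plate with its centre 84 mm from the spindle axis, 160 degrees round from the lever rack: 30 mm radially, 44 mm across, a tall obstacle.
- clear_box: Clear plastic open box, fixed to the shelf, with blue clips on two sides: 110 x 110 mm outside, walls and floor 3 mm, 45 mm high. Origin at the centre of its underside, x and y along its sides, z up.
- coaster: Round cork coaster fixed on the shelf, 110 mm diameter, 5 mm thick, free for parking things. Origin at the centre of its underside.
- oil_bottle: Standing green oil bottle with red cap, 48 mm diameter, 150 mm tall, loose. Origin at the centre of its underside.
- front_light: White bicycle front light, loose, 80 x 42 x 40 mm (x, y, z) with a glass lens standing 6 mm out on its -x end. Origin at the centre of its underside.
- box_lid: Clear lid of the box lying flat, loose, 114 x 114 mm, 6 mm thick with two blue clips up to 11 mm. Origin at the centre of its underside.
Not all that is in view belongs to the job. Leave any red look-alike of the empty_core alone. Of the things that look like the clear_box, the smaller one is meant.

How it is judged:
By the outcome, as a careful person would: the job done as asked, in the order asked, and still so for the second after the job is handed in, with the robot touching nothing.
It also fails if it takes over 72 s, if anything falls off the work surface, if the arm or the gripper's body presses on something with over 40 N, if the wrist force passes 120 N, or if a joint passes its speed limit or range.

## Working session

There is one attempt and no reset: what is moved stays moved. The work goes in short steps, Python scripts to look and compute and a tool call to move; the robot and the scene stay as the last step left them, time stands still between calls to the robot, and variables do not carry over. Pictures are saved under pics/ and viewed, at most 10 in all, crops included, and the job is handed in when it is done.

Besides the shell and the picture viewer there is one more tool, called after "Call:" as name(argument=value, ...) on one line, values as JSON. play_rows: Moves the arm, as the interface text tells. Its arguments: {"type":"object","properties":{"commands":{"type":"array","items":{"type":"array","items":{"type":"array","items":{"type":"number"}}}}},"required":["commands"]}

```bash
mkdir -p pics; ls
cat > h.py <<'E'
import numpy as np, cv2
from plant import ctrl
from scipy.spatial.transform import Rotation as R
def save(s,n): cv2.imwrite(f'pics/{n}.png',s['color'][:,:,::-1])
def cam(s):
    if 'origin' in s: return np.array(s['origin']),np.array(s['rotation'])
    o=ctrl.get_obs(); H=np.array(s['hand_eye']); Rt=R.from_euler('xyz',o['orientation'],degrees=True).as_matrix()
    return Rt@H[:3,3]+o['tool_pos'], Rt@H[:3,:3]
def ray(s,u,v,z):
    o,r=cam(s); d=r@np.linalg.inv(s['camera_matrix'])@np.array([u,v,1.]); return o+d*(z-o[2])/d[2]
def proj(s,p):
    o,r=cam(s); q=np.array(s['camera_matrix'])@(r.T@(np.array(p)-o)); return q[:2]/q[2]
E
python3 - <<'E'
from h import *
for n in ['scene','top']:
    s=ctrl.snapshot(n); save(s,n+'0'); print(n,np.round(s['origin'],3),np.round(s['rotation'],2).tolist(),np.round(s['camera_matrix'],0).tolist())
    for k in ['full_roll','empty_core','turntable','lever_rack','hex_rack','clear_box','coaster','oil_bottle','front_light','box_lid']:
        print(k,[(np.round(d['bbox']).tolist(),round(d['conf'],2)) for d in ctrl.find_in(s,k)][:4])
print(ctrl.get_obs())
E
```

```text
pics
scene [ 0.849 -0.419  1.024] [-148.47, -0.26, 40.54] [[488.0, 0.0, 320.0], [0.0, 488.0, 232.0], [0.0, 0.0, 1.0]]
full_roll [([261.0, 312.0, 65.0, 71.0], 0.63), ([276.0, 324.0, 33.0, 41.0], 0.57)]
empty_core [([393.0, 193.0, 30.0, 39.0], 0.94), ([303.0, 152.0, 27.0, 41.0], 0.69)]
turntable [([356.0, 166.0, 104.0, 96.0], 0.72)]
lever_rack [([357.0, 167.0, 101.0, 97.0], 0.72), ([263.0, 311.0, 64.0, 72.0], 0.42)]
hex_rack [([357.0, 165.0, 105.0, 99.0], 0.84)]
clear_box [([263.0, 311.0, 64.0, 73.0], 0.62), ([172.0, 231.0, 99.0, 95.0], 0.58)]
coaster [([149.0, 350.0, 50.0, 49.0], 0.78)]
oil_bottle [([294.0, 214.0, 19.0, 47.0], 0.6)]
front_light [([362.0, 275.0, 35.0, 39.0], 0.68)]
box_lid [([380.0, 140.0, 49.0, 31.0], 0.57)]
top [ 0.269 -0.016  1.605] [-170.24, 0.27, -90.42] [[619.0, 0.0, 319.0], [0.0, 619.0, 240.0], [0.0, 0.0, 1.0]]
full_roll [([377.0, 206.0, 33.0, 28.0], 0.87)]
empty_core [([235.0, 310.0, 28.0, 32.0], 0.73), ([220.0, 204.0, 32.0, 32.0], 0.69)]
turntable [([187.0, 177.0, 94.0, 93.0], 0.6)]
lever_rack [([187.0, 177.0, 96.0, 86.0], 0.8)]
hex_rack [([190.0, 178.0, 93.0,
[... 328 characters left out ...]
 176.0, 90.0, 88.0], 0.32)]
{'clock': 1.1, 'joint_pos': array([-4.80647880e+01,  2.05462180e+01,  6.79084147e-01,  1.13089100e-03,
       -7.01346106e+01, -1.65079890e+01]), 'qvel': array([ 0.03940781, -0.02728635, -0.01711157,  0.03033013,  0.03654296,
       -0.01760676]), 'tau': array([-8.67232520e-04, -5.82401991e+01,  2.93297553e+01,  7.00237557e+00,
        1.24209668e-02, -3.44950274e-05]), 'tool_pos': array([ 0.28978969, -0.60958856,  0.22654454]), 'orientation': array([ 1.79998630e+02, -1.51541266e-03, -1.54572393e+02]), 'force': array([0.156183  , 0.7076033 , 0.27003554]), 'moment': array([-0.00256404,  0.06526029,  0.02268745]), 'gripper_force': 0.0, 'opening': 0.0874484798245339}
```

```bash
sed -i "s/np.array(s\['rotation'\])/R.from_euler('xyz',s['rotation'],degrees=True).as_matrix()/" h.py
python3 - <<'E'
import cv2
a=cv2.imread('pics/scene0.png')[110:420,120:500]; cv2.imwrite('pics/sc.png',cv2.resize(a,(735,600)))
a=cv2.imread('pics/top0.png')[150:360,120:510]; cv2.imwrite('pics/tc.png',cv2.resize(a,(780,420)))
E
```

```text
(no output)
```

View pics/sc.png

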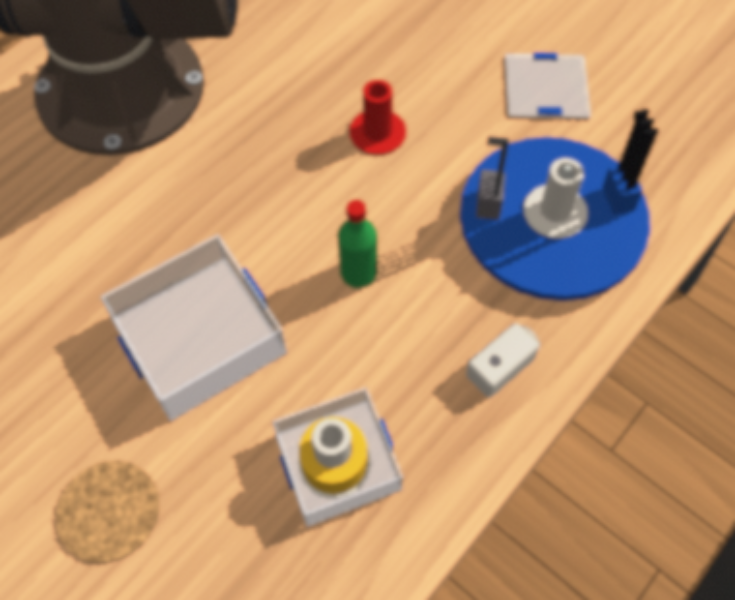

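View pics/tc.png

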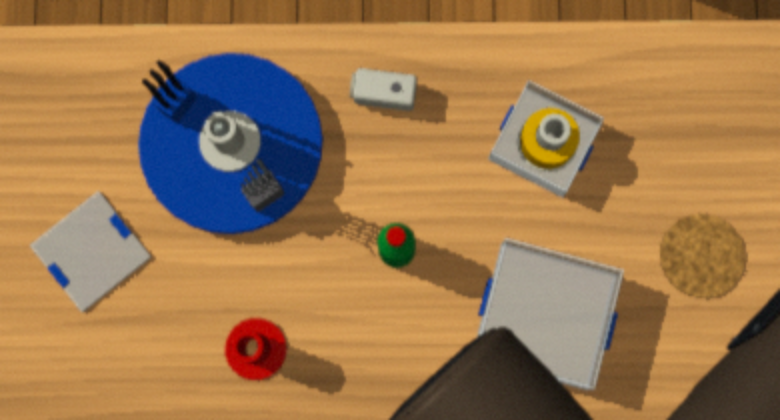

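The crops show the white core on the turntable spindle (scene px ≈ 408,212) and a red look-alike at ≈ 315,172, which I leave alone. The small box holding the yellow roll is at ≈ 295,347, the bigger empty box at ≈ 221,278, and the coaster at ≈ 174,374. Next I'll measure.

```bash
cat >> h.py <<'E'
def blob(s,lo,hi,near=None):
    h=cv2.cvtColor(s['color'],cv2.COLOR_RGB2HSV); m=cv2.inRange(h,np.array(lo),np.array(hi))
    c,_=cv2.findContours(m,cv2.RETR_EXTERNAL,cv2.CHAIN_APPROX_NONE)
    return max(c,key=cv2.contourArea)
def tool(p):
    "shift in tool axes, cm, from the present pose to world p"
    o=ctrl.get_obs(); return np.round(R.from_euler('xyz',o['orientation'],degrees=True).as_matrix().T@(np.array(p)-o['tool_pos'])*100,2)
def fitc(s,pts,z,rad=None):
    P=np.array([ray(s,u,v,z)[:2] for u,v in pts.reshape(-1,2)])
    (c,r)=cv2.minEnclosingCircle(P.astype(np.float32)); return np.round(c,4),round(r,4)
E
python3 - <<'E'
from h import *
for n in ['top','scene']:
    s=ctrl.snapshot(n)
    b=blob(s,(100,150,60),(125,255,255)); print(n,'plate',fitc(s,b,.03))
    y=blob(s,(18,120,80),(32,255,255)); x=cv2.boundingRect(y); print('yellow',x, fitc(s,y,.051))
    for k,z in [('coaster',.005),('clear_box',.0),('clear_box',.045),('empty_core',.035),('full_roll',.05),('oil_bottle',.075),('front_light',.02),('box_lid',.0)]:
        for d in ctrl.find_in(s,k)[:2]:
            l,t,w,h=d['bbox']; print(k,round(d['conf'],2),z,np.round(ray(s,l+w/2,t+h/2,z),3)[:2], 'w',round(np.linalg.norm(ray(s,l,t,z)-ray(s,l+w,t,z)),3))
    if n=='top':
        f=lambda u,v,z: np.round(ray(s,120+u/2,150+v/2,z),4)[:2]
        print('core top',f(219,128,.12),'roll top',f(554,129,.091),'coaster',f(703,255,.005),'lever',f(170,85,.16),'hex',f(262,190,.12))
        print('box rim corners',[f(*c,.045) for c in [(530,84),(602,122),(565,194),(491,157)]])
    else:
        f=lambda u,v,z: np.round(ray(s,120+u*380/735,110+v*310/600,z),4)[:2]
        print('core top',f(568,170,.12),'roll top',f(332,436,.091),'coaster',f(106,511,.005))
        print('box rim corners',[f(*c,.045) for c in [(276,424),(366,393),(401,485),(309,524)]])
E
```

```text
top plate (array([0.5912, 0.2093]), 0.1188)
yellow (380, 204, 30, 31) (array([ 0.5899, -0.2025]), 0.0407)
coaster 0.59 0.005 [ 0.44  -0.403] w 0.104
clear_box 0.74 0.0 [ 0.369 -0.206] w 0.197
clear_box 0.58 0.0 [0.588 0.215] w 0.25
clear_box 0.74 0.045 [ 0.366 -0.201] w 0.192
clear_box 0.58 0.045 [0.579 0.209] w 0.243
empty_core 0.95 0.035 [0.321 0.174] w 0.077
empty_core 0.61 0.035 [0.592 0.207] w 0.072
full_roll 0.82 0.05 [ 0.586 -0.198] w 0.086
full_roll 0.67 0.05 [0.581 0.204] w 0.248
oil_bottle 0.91 0.075 [ 0.45  -0.012] w 0.04
front_light 0.85 0.02 [0.669 0.01 ] w 0.087
box_lid 0.81 0.0 [0.451 0.389] w 0.161
core top [0.59   0.2097] roll top [ 0.5915 -0.2046] coaster [ 0.4414 -0.4036] lever [0.6346 0.2634] hex [0.5125 0.156 ]
box rim corners [array([ 0.6611, -0.181 ]), array([ 0.61  , -0.2724]), array([ 0.5165, -0.2219]), array([ 0.5653, -0.1286])]
scene plate (array([0.5933, 0.2107]), 0.1192)
yellow (275, 327, 35, 38) (array([ 0.5962, -0.2049]), 0.0408)
coaster 0.64 0.005 [ 0.442 -0.405] w 0.11
coaster 0.25 0.005 [0.58  0.242] w 0.277
clear_box 0.93 0.0 [ 0.593 -0.194] w 0.133
clear_box 0.76 0.0 [ 0.355 -0.181] w 0.236
clear_box 0.93 0.045 [ 0.604 -0.204] w 0.127
clear_box 0.76 0.045 [ 0.376 -0.191] w 0.226
empty_core 0.94 0.035 [0.331 0.174] w 0.073
empty_core 0.66 0.035 [0.584 0.229] w 0.087
oil_bottle 0.92 0.075 [ 0.458 -0.005] w 0.043
oil_bottle 0.58 0.075 [0.603 0.192] w 0.255
front_light 0.58 0.02 [0.66  0.009] w 0.082
box_lid 0.83 0.0 [0.46  0.394] w 0.128
core top [0.5936 0.2145] roll top [ 0.5936 -0.2002] coaster [ 0.4421 -0.4001]
box rim corners [array([ 0.5258, -0.219 ]), array([ 0.5763, -0.1284]), array([ 0.6719, -0.1818]), array([ 0.6262, -0.2742])]
```

```bash
python3 -c "
from h import *
print(tool([.592,.21,.27]))"
```

```text
[-62.48  61.04  -4.34]
```

Call:
play_rows(commands=[[[0, 0, 0, -4, 3.9, -0.3, 8.7], [0, 0, 0, -7, 6.8, -0.5, 8.7], [0, 0, 0, -10, 9.8, -0.7, 8.7], [0, 0, 0, -13, 12.7, -0.9, 8.7], [0, 0, 0, -16, 15.6, -1.1, 8.7], [0, 0, 0, -19, 18.5, -1.3, 8.7], [0, 0, 0, -22, 21.4, -1.5, 8.7], [0, 0, 0, -24, 23.4, -1.7, 8.7]]])

```text
clock: 2.67
tool_pos: [0.4055, -0.2955, 0.2438]
orientation: [-180.0, 0.0, -154.6]
force: [2.1, -0.4, 0.6]
opening: 0.0871
gripper_force: 0.0
```

Call:
play_rows(commands=[[[0, 0, 0, -3, 2.9, -0.2, 8.7], [0, 0, 0, -6, 5.8, -0.4, 8.7], [0, 0, 0, -9, 8.8, -0.6, 8.7], [0, 0, 0, -12, 11.7, -0.8, 8.7], [0, 0, 0, -15, 14.6, -1.0, 8.7], [0, 0, 0, -18, 17.5, -1.2, 8.7], [0, 0, 0, -21, 20.4, -1.4, 8.7], [0, 0, 0, -23, 22.5, -1.6, 8.7]]])

```text
clock: 3.33
tool_pos: [0.5173, 0.0076, 0.2599]
orientation: [-180.0, 0.1, -154.5]
force: [1.0, -0.5, -0.2]
opening: 0.0874
gripper_force: 0.0
```

Call:
play_rows(commands=[[[0, 0, -0.1, -3, 2.9, -0.2, 8.7], [0, 0, -0.2, -6, 5.8, -0.4, 8.7], [0, 0, -0.29, -9, 8.8, -0.6, 8.7], [0, 0, -0.29, -12, 11.7, -0.8, 8.7], [0, 0, -0.29, -14.5, 14.1, -1.0, 8.7], [0, 0, -0.29, -15.5, 15.1, -1.0, 8.7], [0, 0, -0.29, -15.5, 15.1, -1.0, 8.7], [0, 0, -0.29, -15.5, 15.1, -1.0, 8.7]]])

```text
clock: 4.0
tool_pos: [0.5913, 0.208, 0.2687]
orientation: [180.0, -0.1, -137.9]
force: [0.2, -0.3, 0.2]
opening: 0.087
gripper_force: 0.0
```

Run:
```python
from h import *
o=ctrl.get_obs(); print(o['clock'],o['tool_pos'],o['orientation'],o['joint_pos'])
s=ctrl.snapshot('wrist'); save(s,'w1'); print(s['hand_eye'])
print(fitc(s,blob(s,(100,150,40),(125,255,255)),.03))
for p in [(.592,.21,.03),(.592,.21,.118)]: print(proj(s,p))
```

```text
4.0 [0.59132343 0.2079644  0.26871409] [ 1.79988364e+02 -7.25116044e-02 -1.37887705e+02] [ 3.71904761e+01  1.47702892e+01 -1.99778237e+00 -5.60818220e-03
 -7.33051711e+01 -8.50765738e+01]
[[-6.04208875e-04 -9.62235281e-01 -2.72218477e-01  7.33949585e-02]
 [ 9.99999248e-01 -8.71858022e-04  8.62263757e-04 -1.09795131e-03]
 [-1.06703647e-03 -2.72217752e-01  9.62235084e-01 -1.58550150e-01]
 [ 0.00000000e+00  0.00000000e+00  0.00000000e+00  1.00000000e+00]]
(array([0.5924, 0.2112]), 0.1199)
[322.02367809 212.68067423]
[322.6849243 231.2387053]
```

View pics/w1.png

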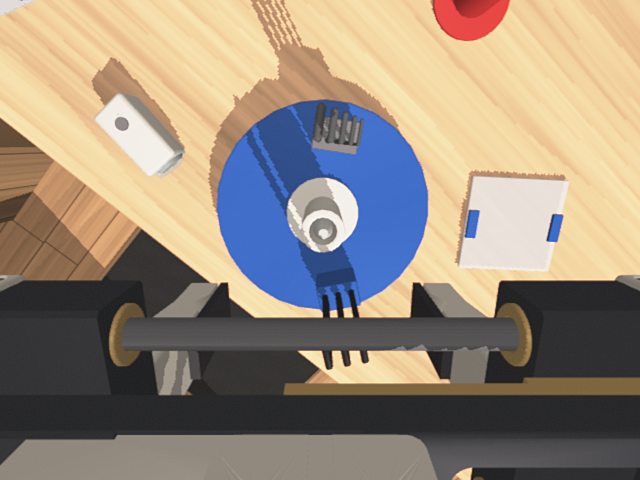

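The wrist view has the racks along the image vertical (hex ≈ 338,130, lever ≈ 343,330) and the white core's top at (323,232). That is within 1 px of the projection, so the fingers come down on clear sides.

Call:
play_rows(commands=[[[0, 0, 0, -0.2, 0.2, 4, 8.7], [0, 0, 0, -0.2, 0.2, 8, 8.7], [0, 0, 0, -0.2, 0.2, 12, 8.7], [0, 0, 0, -0.2, 0.2, 15, 8.7], [0, 0, 0, -0.2, 0.2, 17, 8.7], [0, 0, 0, -0.2, 0.2, 18.2, 8.7], [0, 0, 0, -0.2, 0.2, 18.6, 8.7], [0, 0, 0, -0.2, 0.2, 18.6, 6]]])

```text
clock: 4.72
tool_pos: [0.5917, 0.2095, 0.0835]
orientation: [-180.0, -0.0, -138.0]
force: [-0.2, 0.0, 0.5]
opening: 0.0843
gripper_force: 0.0
```

Call:
play_rows(commands=[[[0, 0, 0, 0, 0, 0, 3], [0, 0, 0, 0, 0, 0, 3], [0, 0, 0, 0, 0, 0, 3], [0, 0, 0, 0, 0, 0, 3], [0, 0, 0, 0, 0, 0, 3]]])

```text
clock: 5.13
tool_pos: [0.592, 0.2106, 0.0842]
orientation: [-180.0, 0.1, -138.0]
force: [0.1, -0.2, -0.8]
opening: 0.0525
gripper_force: 0.0
```

Call:
play_rows(commands=[[[0, 0, 0, 0, 0, 0, 3], [0, 0, 0, 0, 0, 0, 3], [0, 0, 0, 0, 0, 0, 3], [0, 0, 0, 0, 0, 0, 3], [0, 0, 0, 0, 0, 0, 3]]])

```text
clock: 5.55
tool_pos: [0.5918, 0.2105, 0.0836]
orientation: [-180.0, 0.0, -137.9]
force: [-1.0, 0.6, 1.9]
opening: 0.0397
gripper_force: 30.0
```

Call:
play_rows(commands=[[[0, 0, 0, 0, 0, -0.5, 3], [0, 0, 0, 0, 0, -2, 3], [0, 0, 0, 0, 0, -4, 3], [0, 0, 0, 0, 0, -6, 3]]])

```text
clock: 5.88
tool_pos: [0.5912, 0.2099, 0.1436]
orientation: [180.0, -0.1, -138.0]
force: [0.9, -0.1, -1.0]
opening: 0.0396
gripper_force: 30.0
```

Call:
play_rows(commands=[[[0, 0, 0, 0, 0, -4, 3], [0, 0, 0, 0, 0, -8, 3], [0, 0, 0, 0.5, -0.4, -11.5, 3], [0, 0, 0, 2.5, -1.7, -13.5, 3], [0, 0, 0, 5.5, -3.7, -13.6, 3], [0, 0, 0, 8.5, -5.8, -13.6, 3], [0, 0, 0, 11.5, -7.8, -13.6, 3], [0, 0, 0, 14.5, -9.9, -13.6, 3]]])

```text
clock: 6.55
tool_pos: [0.5493, 0.0383, 0.2797]
orientation: [180.0, 0.0, -137.9]
force: [1.7, -0.7, -1.5]
opening: 0.0401
gripper_force: 30.0
```

Call:
play_rows(commands=[[[0, 0, 0, 3, -2, 0, 3], [0, 0, 0, 6, -4, 0, 3], [0, 0, 0, 9, -6.1, 0, 3], [0, 0, 0, 12, -8.2, 0, 3], [0, 0, 0, 15, -10.2, 0, 3], [0, 0, 0, 18, -12.2, 0, 3], [0, 0, 0, 21, -14.3, 0, 3], [0, 0, 0, 24, -16.3, 0, 3]]])

```text
clock: 7.22
tool_pos: [0.4802, -0.2437, 0.2797]
orientation: [-180.0, 0.0, -138.0]
force: [0.2, -0.1, -0.6]
opening: 0.0395
gripper_force: 30.0
```

Call:
play_rows(commands=[[[0, 0, 0, 3, -2, 2, 3], [0, 0, 0, 6, -4.2, 4, 3], [0, 0, 0, 9, -6.3, 6.5, 3], [0, 0, 0, 11.5, -8, 9, 3], [0, 0, 0, 13.2, -9, 12, 3], [0, 0, 0, 13.7, -9.3, 15, 3], [0, 0, 0, 13.7, -9.3, 17, 3], [0, 0, 0, 13.7, -9.3, 18, 3]]])

```text
clock: 7.88
tool_pos: [0.4394, -0.4026, 0.096]
orientation: [179.7, -0.1, -138.1]
force: [0.4, 0.6, -1.5]
opening: 0.0398
gripper_force: 30.0
```

Run:
```python
from h import *
o=ctrl.get_obs(); print(o['clock'],o['tool_pos'],o['orientation'],o['force'],o['joint_pos'])
print(tool([.4415,-.403,.0585]))
```

```text
7.8833 [ 0.43942728 -0.40261821  0.09600471] [ 1.79711142e+02 -8.99026684e-02 -1.38081278e+02] [ 0.41505864  0.5522723  -1.45808025] [-2.37487873e+01  1.99175707e+01 -1.88438832e+01 -4.73830469e-02
 -5.15387966e+01 -2.43031487e+01]
[-0.13 -0.19  3.75]
```

Call:
play_rows(commands=[[[0, 0, 0, -0.1, -0.1, 1, 3], [0, 0, 0, -0.1, -0.1, 2, 3], [0, 0, 0, -0.1, -0.1, 2.8, 3], [0, 0, 0, -0.1, -0.1, 3.3, 3], [0, 0, 0, -0.1, -0.1, 3.6, 3], [0, 0, 0, -0.1, -0.1, 3.7, 3], [0, 0, 0, -0.1, -0.1, 3.8, 3], [0, 0, 0, -0.1, -0.1, 3.8, 3]]])

```text
clock: 8.55
tool_pos: [0.4435, -0.403, 0.0618]
orientation: [-180.0, 0.0, -137.9]
force: [-1.1, 0.0, -1.8]
opening: 0.0399
gripper_force: 30.0
```

Call:
play_rows(commands=[[[0, 0, 0, 0, 0, 0.1, 3], [0, 0, 0, 0, 0, 0.2, 3], [0, 0, 0, 0, 0, 0.3, 3], [0, 0, 0, 0, 0, 0.3, 3]]])

```text
clock: 8.88
tool_pos: [0.4433, -0.403, 0.0586]
orientation: [-180.0, 0.0, -138.0]
force: [0.3, -0.0, -0.9]
opening: 0.04
gripper_force: 30.0
```

Call:
play_rows(commands=[[[0, 0, 0, 0, 0, 0.05, 3], [0, 0, 0, 0, 0, 0.1, 3], [0, 0, 0, 0, 0, 0.1, 3]]])

```text
clock: 9.13
tool_pos: [0.4433, -0.403, 0.0585]
orientation: [-180.0, -0.0, -137.9]
force: [-2.4, 3.3, 8.1]
opening: 0.04
gripper_force: 30.0
```

Call:
play_rows(commands=[[[0, 0, 0, 0, 0, 0, 5], [0, 0, 0, 0, 0, 0, 6.5], [0, 0, 0, 0, 0, 0, 8.7], [0, 0, 0, 0, 0, 0, 8.7], [0, 0, 0, 0, 0, -1, 8.7], [0, 0, 0, 0, 0, -4, 8.7], [0, 0, 0, 0, 0, -8, 8.7], [0, 0, 0, 0, 0, -12, 8.7]]])

```text
clock: 9.8
tool_pos: [0.4424, -0.4027, 0.1787]
orientation: [179.9, -0.1, -138.0]
force: [1.4, -1.8, -0.3]
opening: 0.085
gripper_force: 0.0
```

Call:
play_rows(commands=[[[0, 0, 0, -3, 0.6, -2.5, 8.7], [0, 0, 0, -6, 1.2, -5, 8.7], [0, 0, 0, -9.5, 1.9, -7, 8.7], [0, 0, 0, -13, 2.6, -8.5, 8.7], [0, 0, 0, -16.5, 3.3, -9, 8.7], [0, 0, 0, -20, 4, -9, 8.7], [0, 0, 0, -22.5, 4.5, -9, 8.7], [0, 0, 0, -24.3, 4.8, -9, 8.7]]])

```text
clock: 10.47
tool_pos: [0.5927, -0.2024, 0.2683]
orientation: [-180.0, 0.0, -137.9]
force: [-0.5, -1.0, -0.1]
opening: 0.0871
gripper_force: 0.0
```

Call:
play_rows(commands=[[[0, 0, 0, 0, 0, 0, 8.7], [0, 0, 0, 0, 0, 0, 8.7]]])

```text
clock: 10.63
tool_pos: [0.5917, -0.2041, 0.2674]
orientation: [180.0, -0.0, -137.9]
force: [0.3, -0.7, 0.2]
opening: 0.0873
gripper_force: 0.0
```

Run:
```python
from h import *
o=ctrl.get_obs(); print(o['clock'],o['tool_pos'],o['orientation'])
s=ctrl.snapshot('wrist'); save(s,'w2')
y=blob(s,(18,150,80),(32,255,255)); print(cv2.boundingRect(y)); 
for z in (.051,): print(fitc(s,y,z))
for p in [(.592,-.204,.051),(.592,-.204,.091)]: print(proj(s,p))
for d in ctrl.find_in(s,'clear_box')[:2]: print(d)
```

```text
10.6333 [ 0.59170787 -0.20406518  0.26741195] [ 1.79982315e+02 -2.97904782e-02 -1.37872492e+02]
(287, 178, 67, 69)
(array([ 0.5907, -0.2064]), 0.0373)
[320.6402058  215.23709903]
[320.77308976 223.38301497]
{'bbox': [256.2, 152.1, 127.7, 124.9], 'conf': 0.79}
{'bbox': [373.7, 0.0, 229.2, 162.4], 'conf': 0.77}
```

View pics/w2.png

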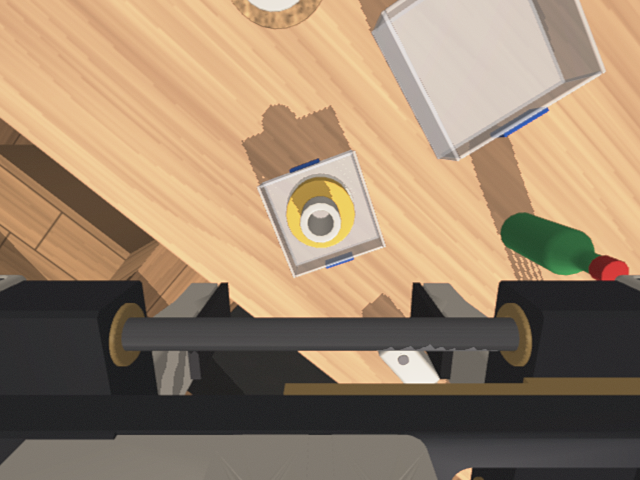

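The roll's tube top is at (321,223), matching the projection of (0.592,-0.204). The small box's rim corners are at (259,187), (354,152), (384,243) and (296,277). Now I'll descend and grip the roll.

Call:
play_rows(commands=[[[0, 0, 0, 0, 0, 4, 8.7], [0, 0, 0, 0, 0, 8, 8.7], [0, 0, 0, 0, 0, 12, 8.7], [0, 0, 0, 0, 0, 15.5, 8.7], [0, 0, 0, 0, 0, 18, 8.7], [0, 0, 0, 0, 0, 20, 8.7], [0, 0, 0, 0, 0, 20.8, 8.7], [0, 0, 0, 0, 0, 21.1, 7]]])

```text
clock: 11.4
tool_pos: [0.5901, -0.2056, 0.055]
orientation: [179.9, -0.1, -138.0]
force: [1.3, -0.2, 0.6]
opening: 0.0839
gripper_force: 0.0
```

Call:
play_rows(commands=[[[0, 0, 0, 0, 0, 0, 3], [0, 0, 0, 0, 0, 0, 3], [0, 0, 0, 0, 0, 0, 3], [0, 0, 0, 0, 0, 0, 3], [0, 0, 0, 0, 0, 0, 3], [0, 0, 0, 0, 0, 0, 3], [0, 0, 0, 0, 0, 0, 3], [0, 0, 0, 0, 0, 0, 3]]])

```text
clock: 12.07
tool_pos: [0.5915, -0.2044, 0.0568]
orientation: [-180.0, 0.0, -137.9]
force: [-1.5, 3.2, 5.1]
opening: 0.0399
gripper_force: 30.0
```

Call:
play_rows(commands=[[[0, 0, 0, 0, 0, 0, 3], [0, 0, 0, 0, 0, 0, 3]]])

```text
clock: 12.23
tool_pos: [0.5915, -0.2044, 0.0568]
orientation: [-180.0, 0.0, -137.9]
force: [-3.0, 3.0, 5.0]
opening: 0.0397
gripper_force: 30.0
```

Run:
```python
from h import *
K=np.array([[1,0,0]])
s=ctrl.snapshot('wrist')
# rim corners seen in w2, taken from TCP pose of that picture
H=np.array(s['hand_eye']); Rt=R.from_euler('xyz',[179.982,-.03,-137.872],degrees=True).as_matrix(); t=np.array([.59171,-.20407,.26741])
o=Rt@H[:3,3]+t; r=Rt@H[:3,:3]
P=[]
for u,v in [(259,187),(354,152),(384,243),(296,277)]:
    d=r@np.linalg.inv(s['camera_matrix'])@[u,v,1]; P.append((o+d*(.045-o[2])/d[2])[:2])
P=np.array(P); print(np.round(P,4).tolist(),P.mean(0),np.linalg.norm(P-np.roll(P,1,0),axis=1))
```

```text
[[0.6146, -0.2714], [0.521, -0.2215], [0.5695, -0.1295], [0.665, -0.1755]] [ 0.59253608 -0.19946108] [0.10841279 0.10600927 0.103933   0.10600623]
```

Call:
play_rows(commands=[[[0, 0, 0, 0, 0, -1.5, 3], [0, 0, 0, 0, 0, -5, 3], [0, 0, 0, 0, 0, -9, 3], [0, 0, 0, 0, 0, -13, 3], [0, 0, 0, -0.8, 0.9, -16.5, 3], [0, 0, 0, -2.4, 2.7, -19.5, 3], [0, 0, 0, -4.5, 5, -21.5, 3], [0, 0, 0, -7, 7.7, -22.4, 3]]])

```text
clock: 12.95
tool_pos: [0.5927, -0.1007, 0.2836]
orientation: [-179.8, 0.2, -138.1]
force: [1.1, 0.7, -2.8]
opening: 0.0398
gripper_force: 30.0
```

Call:
play_rows(commands=[[[0, 0, 0, -2.7, 3, 0, 3], [0, 0, 0, -5.4, 6, 0, 3], [0, 0, 0, -8.1, 9, 0, 3], [0, 0, 0, -10.8, 12, 0, 3], [0, 0, 0, -13.5, 14.9, 0, 3], [0, 0, 0, -16.2, 17.9, 0, 3], [0, 0, 0, -18.5, 20.5, 0, 3], [0, 0, 0, -20.2, 22.3, 0, 3]]])

```text
clock: 13.62
tool_pos: [0.5918, 0.2034, 0.2793]
orientation: [180.0, -0.1, -137.9]
force: [0.6, -0.5, -3.0]
opening: 0.0398
gripper_force: 30.0
```

Call:
play_rows(commands=[[[0, 0, 0, -0.5, 0.6, 0, 3], [0, 0, 0, -0.7, 0.8, 0, 3], [0, 0, 0, -0.7, 0.8, 0, 3], [0, 0, 0, -0.7, 0.8, 0, 3], [0, 0, 0, -0.7, 0.8, 0, 3]]])

```text
clock: 14.03
tool_pos: [0.5924, 0.2097, 0.2804]
orientation: [180.0, -0.0, -138.0]
force: [-0.6, -0.3, -2.5]
opening: 0.04
gripper_force: 30.0
```

Run:
```python
from h import *
o=ctrl.get_obs(); print(o['clock'],o['tool_pos'],o['orientation'],tool([.592,.211,.19]))
s=ctrl.snapshot('wrist'); save(s,'w3'); print(fitc(s,blob(s,(100,150,40),(125,255,255)),.03))
s=ctrl.snapshot('top'); save(s,'t3'); print(fitc(s,blob(s,(100,150,40),(125,255,255)),.03))
```

```text
14.0333 [0.59244942 0.20970964 0.28036745] [ 1.79999987e+02 -2.04642987e-02 -1.38029461e+02] [-0.06  0.13  9.04]
(array([0.5916, 0.2105]), 0.1182)
(array([0.5912, 0.2089]), 0.1185)
```

View pics/w3.png

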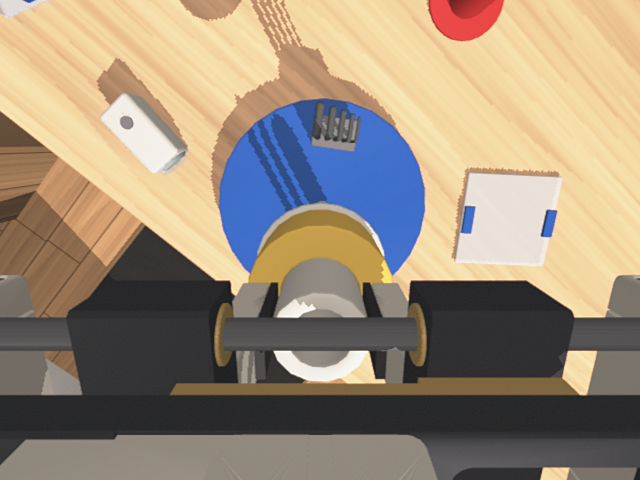

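The held roll is centred between the fingers; its near flange edge is at about (321,205). I'll check its offset along tool x.

Run:
```python
from h import *
s=ctrl.snapshot('wrist'); o=ctrl.get_obs(); T=R.from_euler('xyz',o['orientation'],degrees=True).as_matrix()
im=s['color'].astype(int); print(im[196:216,321].tolist())
for c in (-3,0,3):
  for dz in (.0488,.0538): print(c,dz,proj(s,T@[.04+c/1000,0,dz]+o['tool_pos']))
w=[im[r,:,:] for r in (240,)]
h=cv2.cvtColor(s['color'],cv2.COLOR_RGB2HSV)[265]; i=np.where((h[:,0]>16)&(h[:,0]<34)&(h[:,1]>150))[0]; print(i.min(),i.max())
for y in (-.037,.037): print(proj(s,T@[0,y,.0058]+o['tool_pos']))
```

```text
[[49, 79, 137], [47, 76, 136], [48, 77, 138], [47, 76, 137], [74, 93, 131], [126, 125, 123], [137, 133, 124], [156, 149, 138], [192, 183, 171], [196, 187, 175], [190, 181, 169], [187, 180, 169], [190, 182, 172], [173, 157, 126], [157, 129, 74], [153, 121, 56], [154, 123, 59], [153, 123, 58], [154, 124, 59], [153, 123, 58]]
-3 0.0488 [321.5121071  207.10645717]
-3 0.0538 [321.46869931 205.656379  ]
0 0.0488 [321.51500161 202.01527405]
0 0.0538 [321.47136248 200.67441801]
3 0.0488 [321.51791887 196.88407342]
3 0.0538 [321.4740461  195.65418418]
254 386
[247.63155239 295.71848921]
[396.18037404 295.56996092]
```

Call:
play_rows(commands=[[[0, 0, 0, -0.05, 0.1, 2.5, 3], [0, 0, 0, -0.05, 0.1, 5.5, 3], [0, 0, 0, -0.05, 0.1, 8, 3], [0, 0, 0, -0.05, 0.1, 9.5, 3], [0, 0, 0, -0.05, 0.1, 10.5, 3], [0, 0, 0, -0.05, 0.1, 11.5, 3], [0, 0, 0, -0.05, 0.1, 12.5, 3], [0, 0, 0, -0.05, 0.1, 12.5, 3]]])

```text
clock: 14.85
tool_pos: [0.5916, 0.2116, 0.1538]
orientation: [180.0, -0.1, -138.0]
force: [-0.1, -1.1, -4.6]
opening: 0.0399
gripper_force: 30.0
```

Call:
play_rows(commands=[[[0, 0, 0, 0, 0, 1.2, 3], [0, 0, 0, 0, 0, 2.4, 3], [0, 0, 0, 0, 0, 3.6, 3], [0, 0, 0, 0, 0, 4.8, 3], [0, 0, 0, 0, 0, 5.6, 3], [0, 0, 0, 0, 0, 6.2, 3], [0, 0, 0, 0, 0, 6.6, 3], [0, 0, 0, 0, 0, 6.7, 3]]])

```text
clock: 15.52
tool_pos: [0.592, 0.212, 0.0875]
orientation: [180.0, -0.1, -138.0]
force: [-0.7, -0.3, -3.2]
opening: 0.0396
gripper_force: 30.0
```

Call:
play_rows(commands=[[[0, 0, 0, 0, 0, 0.1, 3], [0, 0, 0, 0, 0, 0.2, 3], [0, 0, 0, 0, 0, 0.25, 3], [0, 0, 0, 0, 0, 0.25, 3]]])

```text
clock: 15.85
tool_pos: [0.5923, 0.2122, 0.0863]
orientation: [-180.0, 0.0, -138.0]
force: [0.8, 0.8, -4.1]
opening: 0.0398
gripper_force: 30.0
```

Call:
play_rows(commands=[[[0, 0, 0, 0, 0, 0.1, 3], [0, 0, 0, 0, 0, 0.15, 3], [0, 0, 0, 0, 0, 0.2, 3], [0, 0, 0, 0, 0, 0.2, 3]]])

```text
clock: 16.18
tool_pos: [0.5921, 0.2121, 0.0839]
orientation: [180.0, 0.0, -138.0]
force: [0.7, -0.4, -2.8]
opening: 0.0397
gripper_force: 30.0
```

Call:
play_rows(commands=[[[0, 0, 0, 0, 0, 0.05, 3], [0, 0, 0, 0, 0, 0.1, 3], [0, 0, 0, 0, 0, 0.1, 3]]])

```text
clock: 16.43
tool_pos: [0.5922, 0.2122, 0.0839]
orientation: [-180.0, 0.0, -137.9]
force: [-2.7, 0.1, 5.0]
opening: 0.04
gripper_force: 30.0
```

Call:
play_rows(commands=[[[0, 0, 0, 0, 0, 0, 5], [0, 0, 0, 0, 0, 0, 6.5], [0, 0, 0, 0, 0, 0, 8.7], [0, 0, 0, 0, 0, 0, 8.7], [0, 0, 0, 0, 0, -1, 8.7], [0, 0, 0, 0, 0, -4, 8.7], [0, 0, 0, 0, 0, -8, 8.7], [0, 0, 0, 0, 0, -12, 8.7]]])

```text
clock: 17.1
tool_pos: [0.5917, 0.2116, 0.2043]
orientation: [-180.0, -0.1, -138.0]
force: [1.3, 0.6, 0.0]
opening: 0.0851
gripper_force: 0.0
```

Call:
play_rows(commands=[[[0, 0, 0, 0, 0, -4, 8.7], [0, 0, 0, 1, -0.7, -7, 8.7], [0, 0, 0, 3.5, -2.4, -7.6, 8.7], [0, 0, 0, 6.7, -4.6, -7.6, 8.7], [0, 0, 0, 10, -6.8, -7.6, 8.7], [0, 0, 0, 13.3, -9.1, -7.6, 8.7], [0, 0, 0, 16.6, -11.3, -7.6, 8.7], [0, 0, 0, 20, -13.6, -7.6, 8.7]]])

```text
clock: 17.77
tool_pos: [0.5339, -0.0244, 0.28]
orientation: [-180.0, 0.1, -137.9]
force: [1.9, 0.5, -0.3]
opening: 0.087
gripper_force: 0.0
```

Run:
```python
from h import *
o=ctrl.get_obs(); print(o['clock'],o['tool_pos'],o['orientation'])
print(tool([.4433,-.403,.17]))
for n in ('wrist','scene'):
    s=ctrl.snapshot(n); save(s,n+'4')
a=cv2.imread('pics/scene4.png')[110:420,120:500]; cv2.imwrite('pics/sc4.png',cv2.resize(a,(735,600),interpolation=cv2.INTER_CUBIC))
```

```text
17.7667 [ 0.533881   -0.02444687  0.28000212] [-1.79959678e+02  6.34666345e-02 -1.37924502e+02]
[ 32.1  -22.02  10.98]
```

View pics/sc4.png

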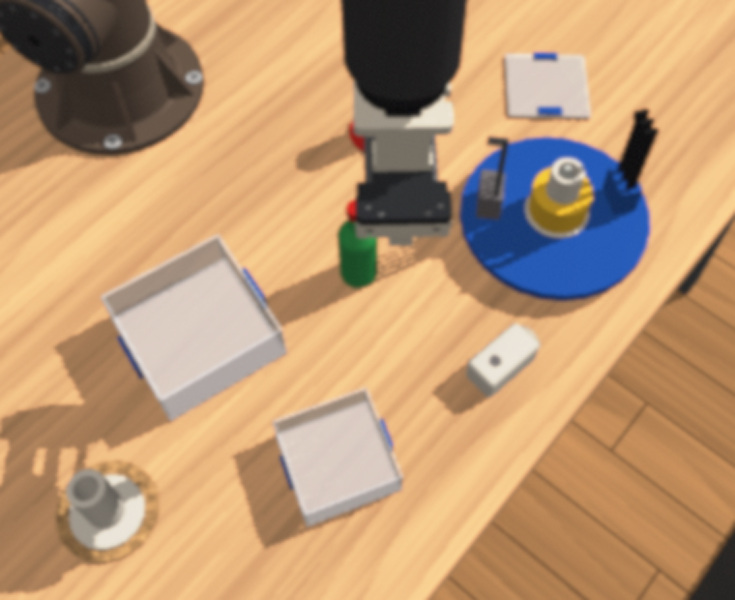

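The roll sits upright on the spindle at crop (560,195), the core stands on the coaster at (100,505), and the small box is empty. Now I'll fetch the core.

Call:
play_rows(commands=[[[0, 0, 0, 3, -2.1, 0, 8.7], [0, 0, 0, 6.3, -4.3, 0, 8.7], [0, 0, 0, 9.6, -6.6, 0, 8.7], [0, 0, 0, 12.9, -8.8, 0, 8.7], [0, 0, 0, 16.2, -11.1, 0, 8.7], [0, 0, 0, 19.5, -13.4, 0, 8.7], [0, 0, 0, 22.8, -15.6, 0, 8.7], [0, 0, 0, 26, -17.8, 0, 8.7]]])

```text
clock: 18.53
tool_pos: [0.4602, -0.3309, 0.2799]
orientation: [-179.9, 0.0, -137.9]
force: [0.5, -0.6, -0.0]
opening: 0.0872
gripper_force: 0.0
```

Call:
play_rows(commands=[[[0, 0, 0, 3, -2.1, 2, 8.7], [0, 0, 0, 5.3, -3.6, 4.5, 8.7], [0, 0, 0, 6.3, -4.3, 7, 8.7], [0, 0, 0, 6.3, -4.3, 9, 8.7], [0, 0, 0, 6.3, -4.3, 10, 8.7], [0, 0, 0, 6.3, -4.3, 10, 8.7], [0, 0, 0, 6.3, -4.3, 10, 8.7]]])

```text
clock: 19.12
tool_pos: [0.4433, -0.4032, 0.1797]
orientation: [-180.0, -0.0, -137.9]
force: [0.2, 0.7, 1.0]
opening: 0.0868
gripper_force: 0.0
```

Run:
```python
from h import *
o=ctrl.get_obs(); print(o['clock'],o['tool_pos'],o['orientation'])
print(tool([.4433,-.403,.0585]))
```

```text
19.1167 [ 0.44333335 -0.40315209  0.17967375] [-1.79983797e+02 -2.21030460e-02 -1.37905681e+02]
[-1.000e-02  2.000e-02  1.212e+01]
```

Call:
play_rows(commands=[[[0, 0, 0, 0, 0, 3, 8.7], [0, 0, 0, 0, 0, 6, 8.7], [0, 0, 0, 0, 0, 9, 8.7], [0, 0, 0, 0, 0, 11, 8.7], [0, 0, 0, 0, 0, 11.8, 8], [0, 0, 0, 0, 0, 12.1, 6], [0, 0, 0, 0, 0, 12.1, 3], [0, 0, 0, 0, 0, 12.1, 3]]])

```text
clock: 19.78
tool_pos: [0.4443, -0.4038, 0.06]
orientation: [-179.8, 0.0, -137.9]
force: [1.0, -0.1, 0.1]
opening: 0.0661
gripper_force: 0.0
```

Call:
play_rows(commands=[[[0, 0, 0, 0, 0, 0, 3], [0, 0, 0, 0, 0, 0, 3], [0, 0, 0, 0, 0, 0, 3], [0, 0, 0, 0, 0, 0, 3], [0, 0, 0, 0, 0, 0, 3], [0, 0, 0, 0, 0, 0, 3], [0, 0, 0, 0, 0, 0, 3], [0, 0, 0, 0, 0, 0, 3]]])

```text
clock: 20.45
tool_pos: [0.443, -0.4034, 0.0586]
orientation: [-180.0, 0.0, -137.9]
force: [-0.6, 2.0, 5.9]
opening: 0.0398
gripper_force: 30.0
```

Call:
play_rows(commands=[[[0, 0, 0, 0, 0, -1, 3], [0, 0, 0, 0, 0, -4, 3], [0, 0, 0, 0, 0, -8, 3], [0, 0, 0, -1.5, 0.3, -11, 3], [0, 0, 0, -4.5, 0.9, -13, 3], [0, 0, 0, -8, 1.6, -14, 3], [0, 0, 0, -11.5, 2.3, -14, 3], [0, 0, 0, -15, 3, -14, 3]]])

```text
clock: 21.12
tool_pos: [0.535, -0.2795, 0.1997]
orientation: [-179.9, 0.1, -138.0]
force: [-0.4, 0.2, -1.1]
opening: 0.0396
gripper_force: 30.0
```

Call:
play_rows(commands=[[[0, 0, 0, -3.5, 0.7, 0, 3], [0, 0, 0, -6.5, 1.4, 0, 3], [0, 0, 0, -8.6, 1.8, 0, 3], [0, 0, 0, -9.6, 2, 0, 3], [0, 0, 0, -9.6, 2, 0, 3], [0, 0, 0, -9.6, 2, 0, 3]]])

```text
clock: 21.62
tool_pos: [0.5918, -0.2012, 0.1979]
orientation: [180.0, -0.0, -137.9]
force: [-0.3, -0.6, -1.9]
opening: 0.0399
gripper_force: 30.0
```

Run:
```python
from h import *
o=ctrl.get_obs(); print(o['clock'],o['tool_pos'],o['orientation'],tool([.5925,-.201,.0567]))
s=ctrl.snapshot('wrist'); save(s,'w5')
```

```text
21.6167 [ 0.59181001 -0.20121345  0.19786235] [ 1.79971262e+02 -2.88204008e-02 -1.37905776e+02] [-0.07 -0.04 14.12]
```

View pics/w5.png

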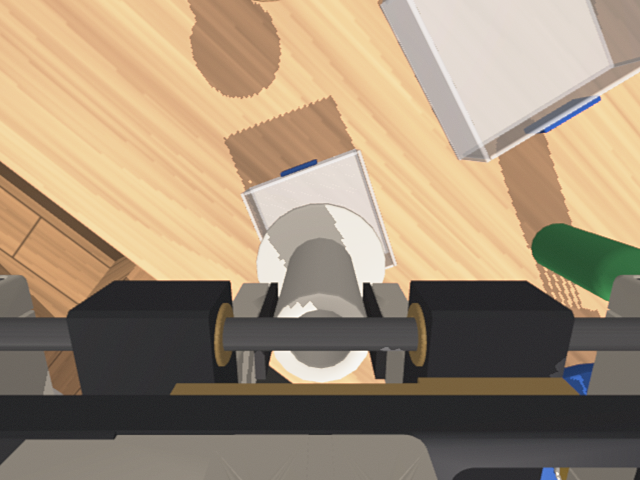

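The core is held upright over the small box, whose near rim runs from (243,194) to (358,152). Now I'll lower it.

Call:
play_rows(commands=[[[0, 0, 0, -0.05, 0, 2.5, 3], [0, 0, 0, -0.05, 0, 5, 3], [0, 0, 0, -0.05, 0, 7.5, 3], [0, 0, 0, -0.05, 0, 9.7, 3], [0, 0, 0, -0.05, 0, 11.5, 3], [0, 0, 0, -0.05, 0, 12.8, 3], [0, 0, 0, -0.05, 0, 13.4, 3], [0, 0, 0, -0.05, 0, 13.5, 3]]])

```text
clock: 22.33
tool_pos: [0.591, -0.202, 0.0618]
orientation: [179.9, -0.1, -138.0]
force: [-1.9, -0.1, -1.1]
opening: 0.0397
gripper_force: 30.0
```

Call:
play_rows(commands=[[[0, 0, 0, 0, 0, 0.1, 3], [0, 0, 0, 0, 0, 0.2, 3], [0, 0, 0, 0, 0, 0.3, 3], [0, 0, 0, 0, 0, 0.4, 3], [0, 0, 0, 0, 0, 0.4, 3]]])

```text
clock: 22.75
tool_pos: [0.5926, -0.201, 0.0594]
orientation: [-180.0, 0.0, -138.0]
force: [0.7, 0.2, -1.6]
opening: 0.0397
gripper_force: 30.0
```

Call:
play_rows(commands=[[[0, 0, 0, 0, 0, 0.1, 3], [0, 0, 0, 0, 0, 0.2, 3], [0, 0, 0, 0, 0, 0.25, 3], [0, 0, 0, 0, 0, 0.25, 3]]])

```text
clock: 23.08
tool_pos: [0.5925, -0.201, 0.0567]
orientation: [-180.0, 0.0, -137.9]
force: [-1.7, -0.1, 1.8]
opening: 0.0396
gripper_force: 30.0
```

Call:
play_rows(commands=[[[0, 0, 0, 0, 0, 0.05, 3], [0, 0, 0, 0, 0, 0.1, 3], [0, 0, 0, 0, 0, 0.1, 3]]])

```text
clock: 23.33
tool_pos: [0.5925, -0.201, 0.0566]
orientation: [-180.0, 0.0, -137.9]
force: [-3.5, 2.2, 8.8]
opening: 0.0396
gripper_force: 30.0
```

Contact at the expected height, so I'll release and retreat.

Call:
play_rows(commands=[[[0, 0, 0, 0, 0, 0, 5], [0, 0, 0, 0, 0, 0, 6.5], [0, 0, 0, 0, 0, 0, 8.7], [0, 0, 0, 0, 0, 0, 8.7], [0, 0, 0, 0, 0, -1, 8.7], [0, 0, 0, 0, 0, -4, 8.7], [0, 0, 0, 0, 0, -8, 8.7], [0, 0, 0, 0, 0, -12, 8.7]]])

```text
clock: 24.0
tool_pos: [0.5916, -0.2012, 0.1766]
orientation: [179.9, -0.1, -138.0]
force: [1.1, 0.1, 0.3]
opening: 0.0854
gripper_force: 0.0
```

Call:
play_rows(commands=[[[0, 0, 0, 0, 0, -4, 8.7], [0, 0, 0, 0, 0, -8, 8.7], [0, 0, 0, 4, -1, -10, 8.7], [0, 0, 0, 8, -2, -10, 8.7], [0, 0, 0, 12, -3, -10, 8.7], [0, 0, 0, 15, -4, -10, 8.7], [0, 0, 0, 15, -4, -10, 8.7], [0, 0, 0, 15, -4, -10, 8.7]]])

```text
clock: 24.67
tool_pos: [0.5065, -0.3329, 0.2763]
orientation: [-180.0, 0.0, -138.1]
force: [0.9, 0.2, -1.4]
opening: 0.0868
gripper_force: 0.0
```

Run:
```python
from h import *
o=ctrl.get_obs(); print(o['clock'],o['tool_pos'])
s=ctrl.snapshot('scene'); save(s,'s6')
a=cv2.imread('pics/s6.png')[110:420,120:500]; cv2.imwrite('pics/sc6.png',cv2.resize(a,(735,600),interpolation=cv2.INTER_CUBIC))
# height of roll: where should top of tube appear if home
for p in [(.592,.211,.118),(.592,.211,.125),(.5925,-.201,.091)]:
    u=proj(s,p); print(p,np.round(u,1),np.round((u-[120,110])*[735/380,600/310]))
```

```text
24.6667 [ 0.50651855 -0.33285911  0.27625988]
(0.592, 0.211, 0.118) [412.1 198.9] [565. 172.]
(0.592, 0.211, 0.125) [412.6 197.1] [566. 169.]
(0.5925, -0.201, 0.091) [291.  335.2] [331. 436.]
```

View pics/sc6.png

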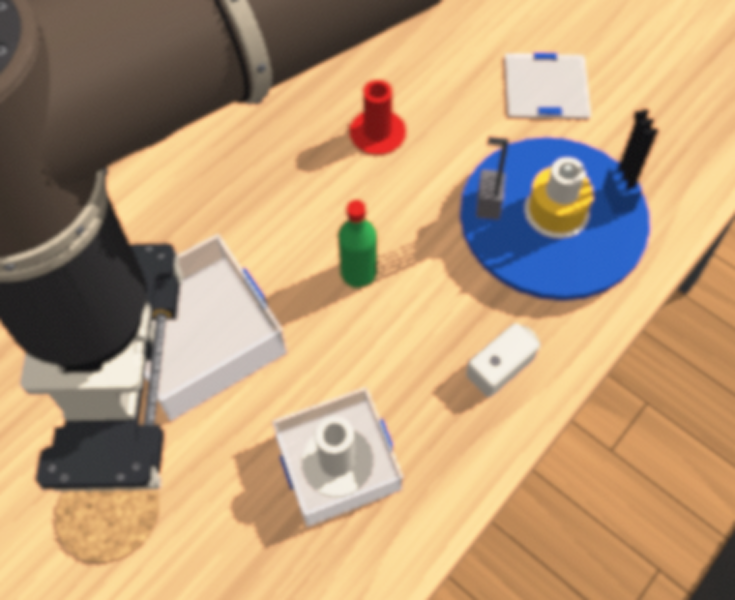

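The roll is home on the spindle (tube top ≈ 567,172 as projected) and the core stands in the small box (≈ 335,434). The bottle, light and lid have not moved, so I'll hand in.

```bash
python3 -c "
from plant import ctrl
print(ctrl.close_job())"
```

```text
the job is handed in; nothing more can be done
None
```

The job is handed in: the yellow roll is upright and fully home on the spindle, and the empty core stands upright in the small clear box. The bottle, light and lid are where they were, at about 25 s on the clock.

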